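# Show where the stray castor belongs

## Robot

A 7-joint arm with a two-finger parallel gripper is mounted at the origin on the work surface. World frame = base frame: x ahead of the robot, y to its left, z up, the work surface at z = 0. Lengths are in m, angles in rad, forces in N, time in s.
With the tool pointing down it reaches from about 0.35 to 0.9 m from the base axis. Payload 8.1 kg.
Tool frame: the origin (TCP) lies at the centre of the arm's flange, where the gripper is bolted on; the fingertips stand 178 mm ahead of it and the grasp point (between the pads) lies 159 mm ahead of it; x points along the fingers, z is the direction in which the jaws open and shut, and the axes are right-handed (so a half turn about x gives the same grasp; the last joint's range is limited). The gripper opens to 92 mm and grips with 3 to 60 N. Pads are 19 mm wide; open, the fingers measure 130 mm over their backs; the gripper's body (75 mm by 190 mm) begins 47 mm behind the grasp point.
Start: joints at [1.163, 0.434, 0.025, 1.573, -0.012, 1.134, -0.075], TCP at [0.188, -0.596, 0.405] pointing down, gripper open.
Joint ranges: [-2.62, 2.62], [-0.44, 2.09], [-1.27, 1.32], [0.08, 2.57], [-1.32, 4.46], [0.12, 2], [-2.74, 2.74]. Speed limits (rad/s): [2.22, 2.22, 3.01, 3.01, 3.14, 3.14, 3.14].

## Interface

Orientations are given as a rotation vector (axis times angle).
In Python, from cell import arm, get_image, search_frame, pinpoint gives the robot as it stands.
- The arm moves only by the tool arm_command, never from a script. Its argument "motion" is a list of rows, each a list of 7 numbers: the finger opening in mm, from 0 to 91.8, then the shift along the tool's x, y, z in mm, then the turn, a rotation vector about the tool's x, y, z in degrees. In form: [[fingers, x, y, z, ax, ay, az], ...]. A call has 1 to 5 rows; each row shifts and turns the commanded pose from where the row before left it, along the tool's axes as they then stand; what a row does not reach is not made up. A row lasts 1/8 s, in which the tool goes at most 62.5 mm and 10.7 degrees, less where a joint would pass 70% of its speed; a pose out of reach is approached as far as the arm can. A call with a gripper value outside its range is refused whole. The fingers move at their own pace and stop on an object; "newtons" is the grip in N (left out, the last holds). Time passes only in rows, so rows that do not move let the fingers close. It gives the time, the measured TCP pose, the force and the opening at its end, in the units of the state.
- arm.observe(): the state, without advancing time (a new reading comes with each control period).
- get_image(name): name is "side" or "top"; returns a dict with "frame" (400x640x3 uint8, red, green, blue), "range_z" (400x640 float32, m along the optical axis (not along the pixel's ray), 0 where there is no reading), "K" (3x3 intrinsics, pixels), "distortion" ([k1, k2, p1, p2, k3] as OpenCV has them; the pictures are not rectified), "origin" and "rotation" of the camera in the world. Camera axes: x right, y down, z forward; pixel columns grow to the right and rows downward; lengths in m; the calibration is good to about 2 mm. A picture is of the moment at which its call begins.
- arm.sign_off(): hands the job in, once; it reports no verdict.
Trained networks look in the newest picture that a camera, given by its name, has taken for a name from the list of things; names that differ only in an ending like _2 or _b are one class to them, and where a whole thing is asked for, a point or a joint stands for the part that bears it (a point fixed in the world has none). Each returns a list of dicts, best first, with "p" (0 to 1); they miss things now and then, are a little off and sometimes report something else, mostly with a low value. They report only what shows in the picture. A call takes as long as a camera call. They do not tell look-alikes from the thing itself.
- search_frame(camera, target): "point" ([x, y, z] in m, in world coordinates, good to about 4 mm: the middle of the surface that is visible of it).
- pinpoint(camera, target): "point" ([x, y, z] in m, in world coordinates, good to about 4 mm: a listed point, or the origin of a listed thing).
The state is a dict: "clock": time; "joints": joint angles; "dq": joint speeds; "joint_efforts": joint torques, N m; "position": TCP position; "ee_rot": TCP orientation; "force": force on the tool from outside, world axes, zero at the start; "ft_torque": the same for the moment, N m; "width": opening from 0.0 (shut) to 1.0 (fully open).
Only numpy, scipy, OpenCV 4.12 (cv2) and the standard library are available. Lean on these libraries where they do the work, as an engineer would, in place of code of your own. Each camera call takes 0.05 s, during which the arm holds its last target. There are 200 camera calls.

## Task

Show the new helper where the stray castor belongs, by pointing with the fingertips: first point at the castor on the bench from about 3 cm above its wheel and stay there for a good two seconds, then point at the middle of the one empty stock bin from about 3 cm above its rim, stay there for a good two seconds, and finish still pointing at it. Touch and move nothing at all, and do not point at anything else on the way: cross over the other bins and things with the fingertips at least 10 cm above them.

Things in the scene. Friction and masses are not known exactly. Their poses are not given: they have to be found in the camera images.
- castor: stray castor standing on its square steel mounting plate (60 x 60 x 5 mm) with its black wheel (52 mm across, 22 mm thick, axle along the body's y) up in a steel fork; 76 mm high in all. Loose on the bench. Origin: centre of the plate's underside, z up.
- castor_top (a point): the highest point of the castor, on top of its wheel, 76 mm above the bench, straight above the plate's centre; z up
- bin_flanges_mouth (a point): centre of the open mouth, level with the rim, of a grey plastic open stock bin fixed to the bench, 110 (its x) x 85 (its y) mm outside, walls and floor 5 mm, rim 60 mm above the bench; z up. The four bins are alike and stand in a row across the bench in any order. This one holds two flat steel ring flanges, 40 mm across and 14 mm high.
- bin_brackets_mouth (a point): centre of the open mouth, level with the rim, of a grey plastic open stock bin fixed to the bench, 110 (its x) x 85 (its y) mm outside, walls and floor 5 mm, rim 60 mm above the bench; z up. The four bins are alike and stand in a row across the bench in any order. This one holds two white-painted steel L-brackets, 40 mm long and 40 mm high.
- bin_couplings_mouth (a point): centre of the open mouth, level with the rim, of a grey plastic open stock bin fixed to the bench, 110 (its x) x 85 (its y) mm outside, walls and floor 5 mm, rim 60 mm above the bench; z up. The four bins are alike and stand in a row across the bench in any order. This one holds two short brass pipe couplings, 36 mm across and 42 mm high, standing on end.
- bin_empty_mouth (a point): centre of the open mouth, level with the rim, of a grey plastic open stock bin fixed to the bench, 110 (its x) x 85 (its y) mm outside, walls and floor 5 mm, rim 60 mm above the bench; z up. The four bins are alike and stand in a row across the bench in any order. This one holds nothing: it is the only empty one.
- wheel: bystander, loose on the bench among the castor's neighbours: a loose castor wheel without plate or fork, lying flat: black rubber disc with grey hub, 52 mm across, 22 mm high at the tyre and 24 mm at the hub. Origin: centre of its underside.
- wheel_top (a point): on the axis of the wheel, 22 mm above the bench, level with its top (within 2 mm); z up
- tape: bystander, loose on the bench among the castor's neighbours: a roll of brown tape lying flat, 90 mm across, 72 mm hole, 40 mm high. Origin: centre of its underside.
- tape_top (a point): on the axis of the tape, 40 mm above the bench, level with its top (within 2 mm); z up
- carton: bystander, loose on the bench among the castor's neighbours: a small closed cardboard box, 65 x 55 mm and 45 mm high, with a pale tape strip. Origin: centre of its underside.
- carton_top (a point): on the axis of the carton, 45 mm above the bench, level with its top (within 2 mm); z up
Not all that is in view belongs to the job. What is shaped like the part that bears bin_empty_mouth but blue or red is not meant.

How it is judged:
On the way, in this order (a step that is already met when the one before it is completed fails the run):
1. the fingertips point at the castor from just above it and stay there (horizontal distance between the grasp point and castor_top below 0.025 m and z of the grasp point in the frame of castor_top between 0.018 and 0.08 m), for 1.5 s.
2. then the fingertips point at the empty bin from just above it and stay there (horizontal distance between the grasp point and bin_empty_mouth below 0.03 m and z of the grasp point in the frame of bin_empty_mouth between -0.01 and 0.08 m), for 1.5 s.
At the end, for the whole second after the job is handed in: The point between the finger pads (19 mm behind the tips) is still within 30 mm of the middle of the empty bin's mouth, seen from above, and from 10 mm below to 80 mm above its rim; castor, wheel, tape and carton are at rest within 6 mm of their starts (all of step 2 and distance of each of castor, wheel, tape, carton from where it was at the start of the episode below 0.006 m and linear speed of each of castor, wheel, tape, carton below 0.02 m/s and height (world z) of castor below 0.006 m); the robot touches nothing.
It fails at once if the robot touches something (contact force between any of the fingers, the arm and anything else above 0.5 N).
It fails at once if a loose thing is moved, lifted or carried (more than 6 mm) (distance of any of castor, wheel, tape, carton from where it was at the start of the episode above 0.006 m).
It fails at once if the hand points at another bin or thing (the point between the pads within 30 mm of its middle, seen from above, and less than 80 mm above its top) ((horizontal distance between the grasp point and bin_flanges_mouth below 0.03 m and z of the grasp point in the frame of bin_flanges_mouth below 0.08 m) or (horizontal distance between the grasp point and bin_brackets_mouth below 0.03 m and z of the grasp point in the frame of bin_brackets_mouth below 0.08 m) or (horizontal distance between the grasp point and bin_couplings_mouth below 0.03 m and z of the grasp point in the frame of bin_couplings_mouth below 0.08 m) or (horizontal distance between the grasp point and wheel_top below 0.03 m and z of the grasp point in the frame of wheel_top below 0.08 m) or (horizontal distance between the grasp point and tape_top below 0.03 m and z of the grasp point in the frame of tape_top below 0.08 m) or (horizontal distance between the grasp point and carton_top below 0.03 m and z of the grasp point in the frame of carton_top below 0.08 m)).
It also fails if it takes over 45 s, if anything falls off the work surface, if the arm or the gripper's body presses on something with over 40 N, if the wrist force passes 120 N, or if a joint passes its speed limit or range.

## Working session

There is one attempt and no reset: what is moved stays moved. The work goes in short steps, Python scripts to look and compute and a tool call to move; the robot and the scene stay as the last step left them, time stands still between calls to the robot, and variables do not carry over. Pictures are saved under pics/ and viewed, about 8 in all and at most 12, crops included, and the job is handed in when it is done.

Besides the shell and the picture viewer there is one more tool, called after "Request:" in YAML: its name, and indented under it one key for each argument. arm_command: Moves the arm, as the interface text tells. Its arguments: {"type":"object","properties":{"motion":{"type":"array"},"newtons":{"type":"number"}},"required":["motion"]}

```bash
mkdir -p pics
python3 - <<'E'
from cell import arm,get_image,search_frame,pinpoint
import cv2,numpy as np
s=arm.observe();print({k:np.round(s[k],3) for k in('clock','position','ee_rot','width')})
for c in('top','side'):
    d=get_image(c);cv2.imwrite(f'pics/{c}1.png',d['frame'][:,:,::-1]);print(c,np.round(d['origin'],3),np.round(d['rotation'],2).tolist())
    for t in('castor_top','bin_empty_mouth','bin_flanges_mouth','bin_brackets_mouth','bin_couplings_mouth','wheel_top','tape_top','carton_top'):
        print(t,[(np.round(r['point'],3).tolist(),round(r['p'],2)) for r in pinpoint(c,t)[:4]])
E
```

```text
{'clock': np.float64(0.0), 'position': array([ 0.187, -0.596,  0.404]), 'ee_rot': array([ 0.983,  1.339, -0.981]), 'width': np.float64(1.0)}
top [ 0.532 -0.028  0.96 ] [-2.21, 2.15, -0.1]
castor_top [([0.442, -0.245, 0.072], 0.75)]
bin_empty_mouth [([0.629, 0.194, 0.062], 0.97), ([0.793, 0.176, 0.061], 0.93), ([0.835, 0.006, 0.057], 0.79), ([0.353, 0.107, 0.063], 0.76)]
bin_flanges_mouth [([0.623, -0.075, 0.056], 0.76)]
bin_brackets_mouth [([0.628, 0.07, 0.059], 0.67)]
bin_couplings_mouth [([0.488, 0.244, 0.002], 0.75), ([0.494, 0.084, 0.001], 0.71), ([0.465, -0.084, 0.044], 0.67), ([0.624, -0.219, 0.063], 0.58)]
wheel_top [([0.488, 0.248, 0.024], 0.84)]
tape_top [([0.466, -0.08, 0.043], 0.75)]
carton_top [([0.494, 0.085, 0.045], 0.72), ([0.626, -0.076, 0.059], 0.3)]
side [ 0.415 -0.776  0.629] [-2.16, 0.28, -0.13]
castor_top [([0.437, -0.253, 0.077], 0.81)]
bin_empty_mouth [([0.355, 0.105, 0.06], 0.87), ([0.834, 0.002, 0.058], 0.86), ([0.79, 0.18, 0.062], 0.73), ([0.629, 0.193, 0.059], 0.64)]
bin_flanges_mouth [([0.624, -0.08, 0.062], 0.83)]
bin_brackets_mouth [([0.625, 0.064, 0.059], 0.97)]
bin_couplings_mouth [([0.626, -0.219, 0.06], 0.65)]
wheel_top [([0.486, 0.244, 0.022], 0.61)]
tape_top [([0.464, -0.085, 0.039], 0.82), ([0.494, 0.088, -0.001], 0.64)]
carton_top [([0.496, 0.082, 0.047], 0.78)]
```

View pics/top1.png

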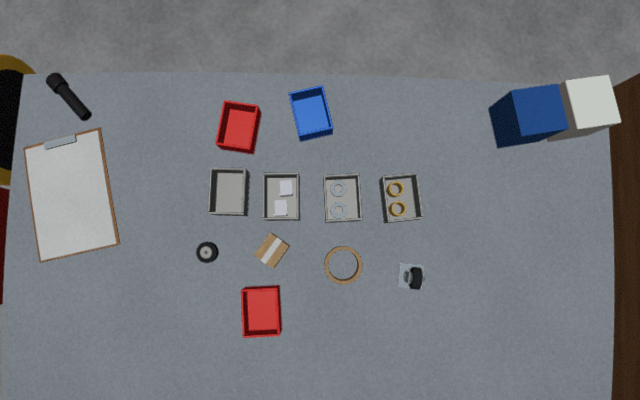

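View pics/side1.png

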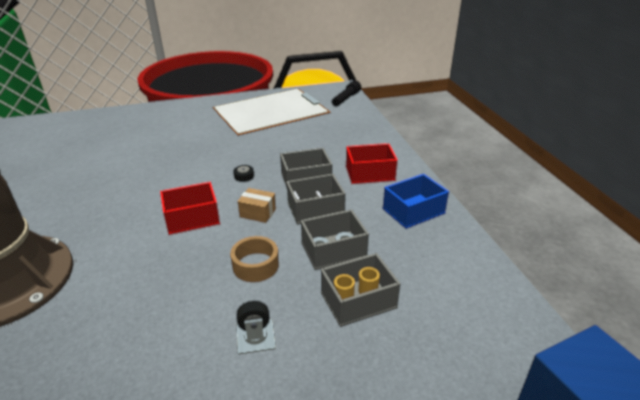

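The top view shows the grey bins in a row at about y=190 px. The empty one is leftmost, at (229,192), which matches the network's (0.629, 0.194). The red and blue bins are decoys. The castor is at (412,277); its wheel appears tilted outwards because of the viewing angle. The side view agrees: castor at (254,325), empty grey bin at (306,165). Next I'll check both points against depth.

Run:
```python
from cell import arm,get_image
import cv2,numpy as np
from scipy.spatial.transform import Rotation as R
s=arm.observe();print(np.round(R.from_rotvec(s['ee_rot']).as_matrix(),3).tolist())
for c in('top','side'):
    d=get_image(c);z=d['range_z'];v,u=np.nonzero(z>0)
    n=cv2.undistortPoints(np.stack([u,v],1).astype(float)[:,None],d['K'],np.array(d['distortion']))[:,0]
    r=np.array(d['rotation']);Rm=r if r.shape==(3,3) else R.from_rotvec(r).as_matrix()
    P=(np.c_[n,np.ones(len(n))]*z[v,u][:,None])@Rm.T+d['origin']
    def rep(name,x,y,zl,zh,h):
        m=(abs(P[:,0]-x)<h)&(abs(P[:,1]-y)<h)&(P[:,2]>zl)&(P[:,2]<zh);Q=P[m]
        print(c,name,m.sum(),np.round(np.median(Q,0),3),np.round(np.percentile(Q,2,0),3),np.round(np.percentile(Q,98,0),3))
    rep('castor wheel top',.44,-.249,.06,.09,.05)
    rep('castor all',.44,-.249,.012,.09,.05)
    rep('bin rim',.629,.194,.05,.075,.065)
    rep('bin floor',.629,.194,-.01,.03,.035)
    for lim in(.1,.15,.2): 
        Q=P[(P[:,2]>lim)&(abs(P[:,1])<.9)&(P[:,0]<1)&(P[:,0]>.1)];print('above',lim,len(Q),np.round(np.percentile(Q,[1,99],0),2).tolist() if len(Q) else '')
```

```text
[[0.0, 0.954, 0.3], [-0.0, 0.3, -0.954], [-1.0, -0.0, 0.0]]
top castor wheel top 213 [ 0.442 -0.251  0.071] [ 0.418 -0.264  0.061] [ 0.462 -0.241  0.078]
top castor all 357 [ 0.442 -0.246  0.065] [ 0.418 -0.271  0.016] [ 0.464 -0.234  0.077]
top bin rim 426 [0.632 0.195 0.059] [0.577 0.151 0.051] [0.687 0.234 0.062]
top bin floor 698 [0.629 0.198 0.005] [0.595 0.169 0.001] [0.663 0.228 0.008]
above 0.1 5295 [[0.77, -0.72, 0.1], [0.92, -0.46, 0.13]]
above 0.15 0 
above 0.2 0 
side castor wheel top 500 [ 0.441 -0.259  0.071] [ 0.418 -0.264  0.06 ] [ 0.464 -0.242  0.078]
side castor all 1106 [ 0.44  -0.263  0.058] [ 0.418 -0.271  0.015] [ 0.464 -0.243  0.078]
side bin rim 582 [0.633 0.182 0.058] [0.579 0.149 0.05 ] [0.687 0.236 0.064]
side bin floor 6 [0.637 0.229 0.023] [0.614 0.228 0.021] [0.656 0.229 0.028]
above 0.1 6009 [[0.77, -0.55, 0.1], [0.88, -0.46, 0.13]]
above 0.15 0 
above 0.2 0
```

Request:
arm_command:
  motion:
    - [20, 0, 15, -10, 0, 0, 0]
    - [20, 0, 30, -22, 0, 0, 0]
    - [20, 0, 35, -26, 0, 0, 0]
    - [20, 0, 35, -26, 0, 0, 0]
    - [20, 0, 35, -26, 0, 0, 0]

```text
clock: 1.62
position: [0.299, -0.4438, 0.4049]
ee_rot: [0.981, 1.338, -0.981]
force: [0.2, -0.9, 1.0]
width: 0.508
```

Request:
arm_command:
  motion:
    - [20, 0, 35, -26, 0, 0, 0]
    - [20, 0, 35, -26, 0, 0, 0]
    - [20, 0, 35, -25, 0, 0, 0]
    - [20, 0, 35, -25, 0, 0, 0]
    - [20, 0, 30, -22, 0, 0, 0]

```text
clock: 2.25
position: [0.4236, -0.2741, 0.4049]
ee_rot: [0.981, 1.338, -0.98]
force: [1.0, -0.7, 0.3]
width: 0.219
```

Request:
arm_command:
  motion:
    - [20, 0, 18, -13, 0, 0, 0]
    - [20, 0, 8, -6, 0, 0, 0]
    - [20, 0, 0, 0, 0, 0, 0]
    - [20, 0, 0, 0, 0, 0, 0]

```text
clock: 2.75
position: [0.4411, -0.2519, 0.4047]
ee_rot: [0.982, 1.338, -0.983]
force: [0.2, -0.5, 0.3]
width: 0.217
```

Request:
arm_command:
  motion:
    - [20, 15, 0, 0, 0, 0, 0]
    - [20, 25, 0, 0, 0, 0, 0]
    - [20, 25, 0, 0, 0, 0, 0]
    - [20, 20, 0, 0, 0, 0, 0]
    - [20, 15, 0, 0, 0, 0, 0]

```text
clock: 3.38
position: [0.441, -0.2514, 0.303]
ee_rot: [0.982, 1.339, -0.983]
force: [0.3, 0.1, 1.3]
width: 0.218
```

Request:
arm_command:
  motion:
    - [20, 12, 0, 0, 0, 0, 0]
    - [20, 8, 0, 0, 0, 0, 0]
    - [20, 0, 0, 0, 0, 0, 0]
    - [20, 0, 0, 0, 0, 0, 0]
    - [20, 0, 0, 0, 0, 0, 0]

```text
clock: 4.0
position: [0.4419, -0.2511, 0.2852]
ee_rot: [0.982, 1.337, -0.982]
force: [0.0, -0.3, 0.2]
width: 0.215
```

Run:
```python
from cell import arm,get_image
import cv2,numpy as np
d=get_image('side');a=d['frame'][150:400,130:430,::-1]
b=get_image('top')['frame'][150:400,260:560,::-1]
cv2.imwrite('pics/castor2.png',cv2.resize(np.hstack([a,b]),(780,325)))
s=arm.observe();print(s['position'],s['joints'],s['force'])
```

```text
[ 0.44180584 -0.25109737  0.2851032 ] [ 0.53729101  0.39659423 -0.16293912  1.98455922  0.09061579  0.7664732
 -0.94461134] [ 0.66084316 -0.22648434 -1.00368779]
```

View pics/castor2.png

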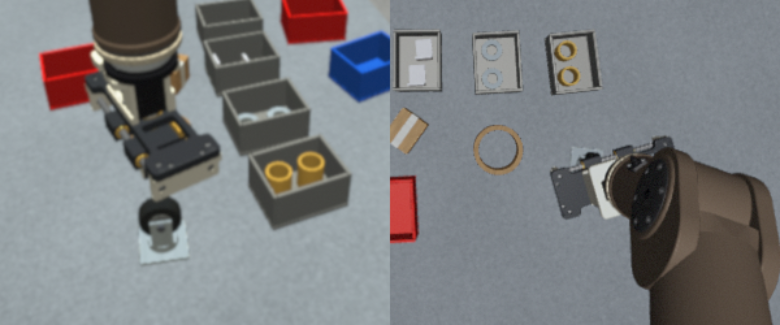

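The hand is above the castor. In the left crop the pale finger is at about (185,185) and the castor's wheel at about (160,212). I'll project the expected tip positions into this view to check the offset.

Run:
```python
from cell import arm,get_image
import cv2,numpy as np
from scipy.spatial.transform import Rotation as R
d=get_image('side');im=d['frame'][:,:,::-1].copy()
r=np.array(d['rotation']);Rm=r if r.shape==(3,3) else R.from_rotvec(r).as_matrix()
s=arm.observe();T=R.from_rotvec(s['ee_rot']).as_matrix();p=np.array(s['position'])
pts=[p+T@np.array(q) for q in([.178,0,.0],[.159,0,0],[.178,.0095,.01],[.178,-.0095,.01],[.178,.0095,-.01],[.178,-.0095,-.01])]+[np.array([.441,-.251,.076])]
uv=cv2.projectPoints((np.array(pts)-d['origin'])@Rm,np.zeros(3),np.zeros(3),d['K'],np.array(d['distortion']))[0][:,0]
print(np.round(uv,1))
a=cv2.resize(im[230:360,190:320],None,fx=4.5,fy=4.5)
for i,q in enumerate(uv): cv2.circle(a,tuple(int(v) for v in (q-[190,230])*4.5),3,[(0,0,255),(0,255,0),(255,0,0),(255,0,0),(255,0,0),(255,0,0),(0,255,255)][i],-1)
cv2.imwrite('pics/castor3.png',a)
```

```text
[[249.9 290.5]
 [248.8 281.3]
 [258.6 292.1]
 [247.1 297.1]
 [252.7 284.1]
 [241.4 288.9]
 [251.2 304.8]]
```

View pics/castor3.png

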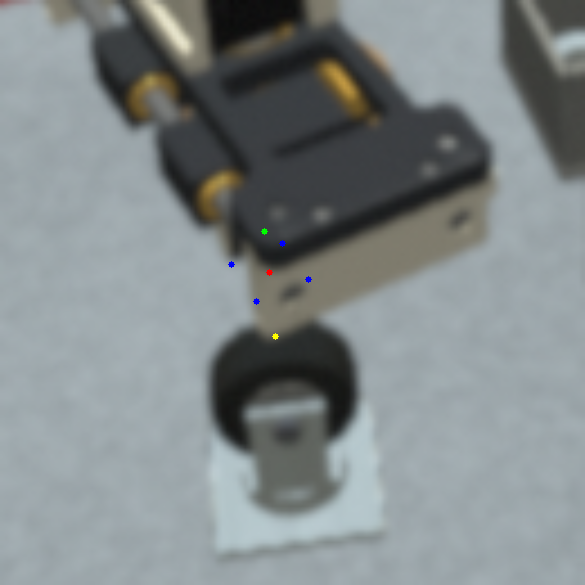

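Request:
arm_command:
  motion:
    - [20, 0, 0, 0, 0, 0, 0]
    - [20, 0, 0, 0, 0, 0, 0]
    - [20, 0, 0, 0, 0, 0, 0]
    - [20, 0, 0, 0, 0, 0, 0]
    - [20, 0, 0, 0, 0, 0, 0]

```text
clock: 4.78
position: [0.4417, -0.2511, 0.2847]
ee_rot: [0.982, 1.338, -0.982]
force: [0.2, 0.1, 0.0]
width: 0.22
```

Request:
arm_command:
  motion:
    - [20, 0, 0, 0, 0, 0, 0]
    - [20, 0, 0, 0, 0, 0, 0]
    - [20, 0, 0, 0, 0, 0, 0]
    - [20, 0, 0, 0, 0, 0, 0]
    - [20, 0, 0, 0, 0, 0, 0]

```text
clock: 5.4
position: [0.4417, -0.2511, 0.2848]
ee_rot: [0.982, 1.338, -0.982]
force: [0.3, -0.5, -0.5]
width: 0.22
```

Request:
arm_command:
  motion:
    - [20, 0, 0, 0, 0, 0, 0]
    - [20, 0, 0, 0, 0, 0, 0]
    - [20, 0, 0, 0, 0, 0, 0]
    - [20, 0, 0, 0, 0, 0, 0]
    - [20, 0, 0, 0, 0, 0, 0]

```text
clock: 6.02
position: [0.4417, -0.2511, 0.2847]
ee_rot: [0.982, 1.338, -0.982]
force: [0.3, 0.0, 0.4]
width: 0.219
```

Request:
arm_command:
  motion:
    - [20, 0, 0, 0, 0, 0, 0]
    - [20, 0, 0, 0, 0, 0, 0]
    - [20, 0, 0, 0, 0, 0, 0]
    - [20, 0, 0, 0, 0, 0, 0]
    - [20, 0, 0, 0, 0, 0, 0]

```text
clock: 6.65
position: [0.4417, -0.251, 0.2847]
ee_rot: [0.982, 1.338, -0.982]
force: [0.7, 0.0, -0.1]
width: 0.215
```

The yellow dot, the castor's top, is where expected. A large plate hides the fingertips in this view, so I'll get the hand's real extent from depth.

Run:
```python
from cell import arm,get_image
import cv2,numpy as np
from scipy.spatial.transform import Rotation as R
s=arm.observe();T=R.from_rotvec(s['ee_rot']).as_matrix();p=np.array(s['position'])
d=get_image('side');z=d['range_z'];v,u=np.nonzero(z>0)
n=cv2.undistortPoints(np.stack([u,v],1).astype(float)[:,None],d['K'],np.array(d['distortion']))[:,0]
r=np.array(d['rotation']);Rm=r if r.shape==(3,3) else R.from_rotvec(r).as_matrix()
P=(np.c_[n,np.ones(len(n))]*z[v,u][:,None])@Rm.T+d['origin']
L=(P-p)@T
m=(abs(L[:,1])<.12)&(abs(L[:,2])<.14)&(L[:,0]<.19)&(L[:,0]>0.05)
L=L[m];U=np.c_[u,v][m]
for a in np.arange(.05,.19,.01):
    k=(L[:,0]>=a)&(L[:,0]<a+.01)
    if k.sum(): print(round(a,2),k.sum(),'y',np.round(np.percentile(L[k,1],[2,50,98]),3),'z',np.round(np.percentile(L[k,2],[2,50,98]),3))
def cr(x,y): 
    k=np.hypot(U[:,0]-x,U[:,1]-y)<2; print(x,y,np.round(np.median(L[k],0),3) if k.any() else None)
for x,y in((250,290),(253,300),(290,282),(255,275),(241,283),(228,270)): cr(x,y)
```

```text
0.05 322 y [-0.024 -0.011  0.024] z [-0.043  0.012  0.017]
0.06 1823 y [-0.035 -0.008  0.033] z [-0.088  0.067  0.094]
0.07 664 y [-0.036 -0.012  0.031] z [-0.079  0.042  0.095]
0.08 946 y [-0.036 -0.01   0.033] z [-0.08   0.029  0.093]
0.09 572 y [-0.036 -0.027  0.031] z [-0.08   0.038  0.087]
0.1 405 y [-0.036 -0.016  0.034] z [-0.081  0.085  0.087]
0.11 14 y [-0.034  0.004  0.031] z [-0.081  0.085  0.086]
0.15 1 y [-0.01 -0.01 -0.01] z [-0.012 -0.012 -0.012]
0.16 19 y [-0.011 -0.009 -0.006] z [-0.02  -0.012 -0.01 ]
0.17 12 y [-0.01  -0.009 -0.006] z [-0.016 -0.012 -0.011]
250 290 [ 0.08  -0.034  0.092]
253 300 [ 0.105 -0.029  0.086]
290 282 [0.102 0.025 0.086]
255 275 [ 0.068 -0.022  0.084]
241 283 [ 0.168 -0.009 -0.011]
228 270 [ 0.1   -0.036  0.023]
```

The depth data explains it: the gripper body is nearer the camera and hides the tips. The visible tip corner sits at (0.17, -0.009, -0.012) in the tool frame, as expected. The castor dwell is complete at about 2.6 s, so I'll rise and cross at height.

Request:
arm_command:
  motion:
    - [20, -15, 0, 0, 0, 0, 0]
    - [20, -30, 0, 0, 0, 0, 0]
    - [20, -35, 0, 0, 0, 0, 0]
    - [20, -25, 0, 0, 0, 0, 0]
    - [20, -15, 0, 0, 0, 0, 0]

```text
clock: 7.32
position: [0.4418, -0.2511, 0.4069]
ee_rot: [0.982, 1.336, -0.981]
force: [-0.3, -0.2, 0.4]
width: 0.221
```

Request:
arm_command:
  motion:
    - [20, 0, 10, -12, 0, 0, 0]
    - [20, 0, 20, -23, 0, 0, 0]
    - [20, 0, 25, -29, 0, 0, 0]
    - [20, 0, 25, -29, 0, 0, 0]
    - [20, 0, 25, -29, 0, 0, 0]

```text
clock: 7.95
position: [0.5054, -0.1007, 0.4035]
ee_rot: [0.981, 1.34, -0.982]
force: [0.2, -0.2, 0.1]
width: 0.221
```

Request:
arm_command:
  motion:
    - [20, 0, 25, -29, 0, 0, 0]
    - [20, 0, 25, -29, 0, 0, 0]
    - [20, 0, 25, -29, 0, 0, 0]
    - [20, 0, 25, -29, 0, 0, 0]
    - [20, 0, 25, -29, 0, 0, 0]

```text
clock: 8.57
position: [0.5808, 0.0751, 0.4033]
ee_rot: [0.98, 1.34, -0.982]
force: [0.3, -0.8, 0.3]
width: 0.215
```

Request:
arm_command:
  motion:
    - [20, 0, 25, -29, 0, 0, 0]
    - [20, 0, 25, -29, 0, 0, 0]
    - [20, 0, 20, -23, 0, 0, 0]
    - [20, 0, 10, -12, 0, 0, 0]
    - [20, 0, 5, -7, 0, 0, 0]

```text
clock: 9.2
position: [0.6318, 0.1944, 0.4038]
ee_rot: [0.98, 1.339, -0.982]
force: [0.1, -0.2, 0.4]
width: 0.214
```

Request:
arm_command:
  motion:
    - [20, 0, 0, 0, 0, 0, 0]
    - [20, 0, 0, 0, 0, 0, 0]
    - [20, 0, 0, 0, 0, 0, 0]

```text
clock: 9.57
position: [0.6321, 0.1925, 0.4049]
ee_rot: [0.983, 1.337, -0.983]
force: [0.3, -0.3, 0.0]
width: 0.219
```

On target above the bin. Next I descend 137 mm to TCP z ≈ 0.268, which puts the tips about 30 mm above the rim.

Request:
arm_command:
  motion:
    - [20, 15, 0, 0, 0, 0, 0]
    - [20, 28, 0, 0, 0, 0, 0]
    - [20, 30, 0, 0, 0, 0, 0]
    - [20, 25, 0, 0, 0, 0, 0]
    - [20, 18, 0, 0, 0, 0, 0]

```text
clock: 10.2
position: [0.6316, 0.1931, 0.2866]
ee_rot: [0.981, 1.339, -0.984]
force: [0.4, -0.4, 1.1]
width: 0.217
```

Request:
arm_command:
  motion:
    - [20, 13, 0, 0, 0, 0, 0]
    - [20, 8, 0, 0, 0, 0, 0]
    - [20, 0, 0, 0, 0, 0, 0]
    - [20, 0, 0, 0, 0, 0, 0]
    - [20, 0, 0, 0, 0, 0, 0]

```text
clock: 10.82
position: [0.6323, 0.1937, 0.2685]
ee_rot: [0.983, 1.337, -0.981]
force: [0.7, -0.4, 0.9]
width: 0.221
```

Request:
arm_command:
  motion:
    - [20, 0, 0, 0, 0, 0, 0]
    - [20, 0, 0, 0, 0, 0, 0]
    - [20, 0, 0, 0, 0, 0, 0]
    - [20, 0, 0, 0, 0, 0, 0]
    - [20, 0, 0, 0, 0, 0, 0]

```text
clock: 11.45
position: [0.6321, 0.1935, 0.2677]
ee_rot: [0.982, 1.338, -0.982]
force: [0.5, 0.2, 0.4]
width: 0.218
```

Request:
arm_command:
  motion:
    - [20, 0, 0, 0, 0, 0, 0]
    - [20, 0, 0, 0, 0, 0, 0]
    - [20, 0, 0, 0, 0, 0, 0]
    - [20, 0, 0, 0, 0, 0, 0]
    - [20, 0, 0, 0, 0, 0, 0]

```text
clock: 12.08
position: [0.6321, 0.1935, 0.2677]
ee_rot: [0.982, 1.338, -0.982]
force: [-0.0, -0.6, -0.0]
width: 0.217
```

Request:
arm_command:
  motion:
    - [20, 0, 0, 0, 0, 0, 0]
    - [20, 0, 0, 0, 0, 0, 0]
    - [20, 0, 0, 0, 0, 0, 0]
    - [20, 0, 0, 0, 0, 0, 0]
    - [20, 0, 0, 0, 0, 0, 0]

```text
clock: 12.7
position: [0.6321, 0.1935, 0.2677]
ee_rot: [0.982, 1.338, -0.982]
force: [-0.9, 0.0, -0.5]
width: 0.214
```

Request:
arm_command:
  motion:
    - [20, 0, 0, 0, 0, 0, 0]
    - [20, 0, 0, 0, 0, 0, 0]
    - [20, 0, 0, 0, 0, 0, 0]
    - [20, 0, 0, 0, 0, 0, 0]
    - [20, 0, 0, 0, 0, 0, 0]

```text
clock: 13.32
position: [0.6321, 0.1936, 0.2677]
ee_rot: [0.982, 1.338, -0.982]
force: [0.6, 0.3, -0.5]
width: 0.218
```

Run:
```python
from cell import arm,get_image,pinpoint
import cv2,numpy as np
a=get_image('side')['frame'][:,:,::-1];b=get_image('top')['frame'][:,:,::-1]
cv2.imwrite('pics/bin4.png',cv2.resize(np.hstack([a[100:400,150:470],b[80:380,120:440]]),(800,375)))
for t in('castor_top','wheel_top','tape_top','carton_top'):
    for c in('top','side'): print(t,c,[np.round(r['point'],3).tolist() for r in pinpoint(c,t)[:1]])
s=arm.observe();print(s['clock'],s['position'],s['force'])
```

```text
castor_top top [[0.442, -0.251, 0.072]]
castor_top side [[0.439, -0.253, 0.076]]
wheel_top top []
wheel_top side [[0.488, 0.243, 0.026]]
tape_top top [[0.468, -0.084, 0.042]]
tape_top side [[0.465, -0.088, 0.039]]
carton_top top [[0.498, 0.086, 0.044]]
carton_top side [[0.498, 0.085, 0.047]]
13.825 [0.63207324 0.19354623 0.26771902] [ 0.03815553 -0.04166321 -0.73698665]
```

View pics/bin4.png

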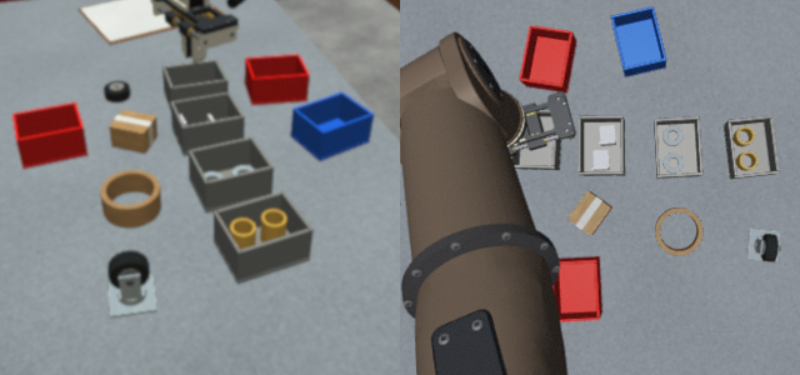

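The side view shows the fingertips at (197,50), just above the middle of the empty grey bin. Everything else is where it was at the start.

```bash
python3 -c "
from cell import arm
print(arm.sign_off())"
```

```text
the job is handed in; nothing more can be done
None
```

The arm pointed at the castor and then at the empty grey bin, and I handed the job in with it still pointing at the bin. The hand-in reports no verdict.

| | Castor | Empty bin |
|---|---|---|
| Measured place (x, y) | (0.441, -0.251) | (0.632, 0.193) |
| Hand position (x, y) | (0.442, -0.251) | (0.632, 0.194) |
| Fingertips above it | about 3 cm | about 3 cm |
| Time held | about 2.6 s | about 3 s, to 13.8 s on the clock |

Between the two, the fingertips crossed at z ≈ 0.225 m, about 16 cm above the bin rims. I narrowed the fingers to about 20 mm for pointing.

**Last checks:**
- **Nothing moved:** the castor, tape and carton were found again within the networks' usual error of their first positions. The loose wheel was found only by the side camera, because the arm hid it from above; it too matched within that error. That error is about 4 mm, so these checks can't settle the 6 mm limit finely.
- **Nothing touched:** force readings stayed at noise level, about 1 N or less. That noise is too coarse to resolve the 0.5 N limit, but the gaps planned from depth were about 3 cm or more.
- **Disagreements:** the two cameras first placed the castor's top 8 mm apart, and the depth data settled it between them. The network also offered the red and blue bins as empty ones; I ruled those out by colour in the pictures.

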